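# Hold the sprung stencil frame down over a registered panel

## Robot

A 6-joint arm with a two-finger parallel gripper is mounted at the origin on the work surface. World frame = base frame: x ahead of the robot, y to its left, z up, the work surface at z = 0. Lengths are in m, angles in rad, forces in N, time in s.
With the tool pointing down it reaches from about 0.375 to 0.975 m from the base axis. Payload 3.8 kg.
Tool frame: the origin (TCP) lies midway between the tips of the shut fingers; the grasp point (between the pads) lies 19 mm behind it; z points along the fingers, y is the line along which they close (so a half turn about z gives the same grasp; the last joint's range is limited). The gripper opens to 85 mm and grips with 20 to 120 N. Pads are 22 mm wide; open, the fingers measure 114 mm over their backs; the gripper's body (76 mm by 85 mm) begins 54 mm behind the grasp point. The pads swing forward as they close: fully open they stand 13 mm farther back than shut.
Start: joints at [-1.236, 0.264, 1.604, -0, 1.274, -0.037], TCP at [0.245, -0.629, 0.231] pointing down, gripper open.
Joint ranges: [-2.63, 2.63], [-0.94, 2.18], [0.31, 2.57], [-1.31, 4.45], [0, 2.66], [-2.55, 2.55]. Speed limits (rad/s): [2.57, 2.57, 3.14, 3.14, 3.14, 3.14].

## Interface

Orientations are given as a rotation vector (axis times angle).
In Python, from workcell import bot, imaging gives the robot as it stands.
- The arm moves only by the tool step_arm, never from a script. Its argument "series" is a list of rows, each an object of numbers: "grip": the closure, from -1 (fully open) to 1 (shut); "x", "y", "z": the shift along the tool's x, y, z normalised to -1 to 1, where 1 is 500 mm; "ax", "ay", "az": the turn, a rotation vector about the tool's x, y, z normalised to -1 to 1, where 1 is 30 degrees. A call has 1 to 12 rows; each row is the pose to reach, as a shift and turn from the pose commanded when the call began, along the tool's axes at that moment; what a row does not reach only later rows make up. A row lasts 1/10 s, in which the tool goes at most 50 mm and 8.59 degrees, less where a joint would pass 70% of its speed; a pose out of reach is approached as far as the arm can. A call with a number of a shift or a turn outside -1 to 1 is refused whole. A call with a gripper value outside its range is refused whole. The fingers move at their own pace and stop on an object; "force" is the grip in N (left out, the last holds). Time passes only in rows, so rows that repeat a pose let the fingers close. It gives the time, the measured TCP pose, the force, the opening and the grip force at its end, in the units of the state.
- bot.read_state(): the state, without advancing time (a new reading comes with each control period).
- imaging.read_camera(name): name is "scene" or "side" or "wrist"; returns a dict with "img" (420x560x3 uint8, red, green, blue), "fx", "fy", "cx", "cy" (pixels), "R" (3x3) and "t" (3): a world point X has camera coordinates R X + t. Camera axes: x right, y down, z forward; pixel columns grow to the right and rows downward; lengths in m; the calibration is good to about 2 mm. A picture is of the moment at which its call begins. There is no depth.
- bot.finish_job(): hands the job in; it is judged then, once.
The state is a dict: "time": time; "q": joint angles; "joint_vel": joint speeds; "joint_torque": joint torques, N m; "tool_pos": TCP position; "tcp_rot": TCP orientation; "wrist_force": force on the tool from outside, world axes, zero at the start; "torque": the same for the moment, N m; "width": opening from 0.0 (shut) to 1.0 (fully open); "grip_force": force on a finger pad.
Only numpy, scipy, OpenCV 4.12 (cv2) and the standard library are available. Lean on these libraries where they do the work, as an engineer would, in place of code of your own. Each camera call takes 0.05 s, during which the arm holds its last target. There are 200 camera calls.

## Task

Slide the bare plywood panel flat along the bed of the stencil press until it sits flush against both metal guides, the long side guide and the end guide. Then take the press's sprung stencil frame by its grip bar, swing it down over the panel as far as it goes, and keep holding it down there: the program finishes while still holding, so that a colleague can dab the paint through. Do not pick the panel up, and leave the other things where they are.

Things in the scene. Friction and masses are not known exactly. Their poses are not given: they have to be found in the camera images.
- press: Table-top stencil press, fixed to the table; place and yaw vary. Origin on the table under the centre of its white bed, a board 320 (x) x 600 (y) x 18 mm, so the bed's top is 18 mm up; z is up. Offsets called press x, y below are in this frame.
- side_guide (a point): Middle of the side guide's stopping face at bed level (press x = +125, y = -65 mm; axes as the press). The guide is a dark steel strip 20 mm wide, 6 mm high, running along y from press y = -280 to +150 mm; its stopping face looks to -x.
- end_guide (a point): Middle of the end guide's stopping face at bed level (press x = +55, y = +150 mm; axes as the press). The guide is a dark steel strip 20 mm wide, 6 mm high, running along x from press x = -10 to +120 mm; its stopping face looks to -y.
- print_spot (a point): Point on the bed's top (press x = +50, y = +95 mm, 18 mm above the table; axes as the press): the panel's origin lies here when the panel is flush against both guides.
- panel: Bare plywood panel 150 (x) x 110 (y) x 12 mm, about 0.14 kg, lying loose on the empty -y half of the bed, turned by up to about 20 degrees; origin at the centre of its underside. Registered, its 150 mm side is parallel to the press's x.
- hinge (a point): Middle of the stencil frame's hinge axis, which is parallel to the press's x, 42 mm above the table at press x = +50, y = +230 mm (axes as the press). The frame is of 20 mm square aluminium rails, 210 (along the hinge) x 190 mm, its rails 40 to 230 mm from the hinge axis, with a cut steel sheet on its underside.
- stencil_arm (a joint): Angle of the sprung stencil frame, rad. 0 = raised, its rest, 75 degrees up from level over the +y end of the bed; grows as it swings down towards -y; 1.31 = down on its stop, level, the sheet about 2 mm clear of the panel. A spring drives it back up when let go: at the grip bar about 3 N to start, about 10 N straight down at the stop.
- grip_bar: Round rubber grip at the frame's free edge, 16 mm thick, 96 mm long along its x (parallel to the hinge), turning freely on a steel bar with a stay at each end; origin at its middle. Measured on the level frame: 270 mm from the hinge axis and 18 mm above it; 32 mm free to the frame rail. Raised: 308 mm above the table at press y = +177 mm. Down: 60 mm at press y = -40 mm.
- tape_roll: Roll of paper masking tape lying on the press bed, 76 mm across, 24 mm high; origin at the centre of its underside. A bystander: leave it alone.
- paint_tin: Small steel paint tin, 74 mm across, 54 mm high; origin at the centre of its underside. A bystander: leave it alone.
- brush_jar: Glass jar with brushes standing in it, 76 mm across, 190 mm high over the brushes; origin at the centre of its underside. A bystander: leave it alone.
- water_bottle: Clear plastic bottle, 64 mm across, 210 mm high; origin at the centre of its underside. A bystander: leave it alone.
- tub: Round lidded plastic tub, 104 mm across, 72 mm high; origin at the centre of its underside. A bystander: leave it alone.
- painted_square: Finished painted panel lying on the table, 100 x 100 x 13 mm (the task's blank is larger, oblong and bare); origin at the centre of its underside. A bystander: leave it alone.
- brayer: Ink roller lying down, about 180 mm long and 94 mm wide, 36 mm high; origin on the table under its middle. A bystander: leave it alone.
Things that resemble listed ones, but are neither listed nor needed, are in the scene too. Leave any purple look-alike of the panel alone.

How it is judged:
On the way, in this order (a step that is already met when the one before it is completed fails the run):
1. the panel lies flush against both guides while the stencil frame is still raised (horizontal distance between panel and print_spot below 0.005 m and angle between the x axis of panel and the x axis of press, either way round below 0.03 rad and z of panel in the frame of press below 0.0205 m and angle between panel's own z axis and vertical below 0.03 rad and value of joint stencil_arm below 0.4 rad), for 0.2 s.
2. the stencil frame is down on its stop (value of joint stencil_arm above 1.285 rad), for 0.2 s.
At the end, for the whole second after the job is handed in: The stencil frame is down on its stop (joint above 1.285 of 1.31 rad) and still, held there by the robot's fingers on the grip bar (more than 3 N), and the panel lies flat on the bed at rest, flush in the corner of the guides (centre within 5 mm of its spot, within 0.03 rad of square) (horizontal distance between panel and print_spot below 0.005 m and angle between the x axis of panel and the x axis of press, either way round below 0.03 rad and z of panel in the frame of press below 0.0205 m and angle between panel's own z axis and vertical below 0.03 rad and value of joint stencil_arm above 1.285 rad and velocity of joint stencil_arm between -0.05 and 0.05 rad/s and contact force between the fingers and grip_bar above 3 N and linear speed of panel below 0.01 m/s); the arm keeps its last pose, push and grip.
It fails at once if the panel is lifted off the bed or tipped up (z of panel in the frame of press above 0.04 m or angle between panel's own z axis and vertical above 0.3 rad).
It fails at once if another thing on the bench is pushed away or knocked over (distance of any of tape_roll, paint_tin, brush_jar, water_bottle, tub, painted_square, brayer from where it was at the start of the episode above 0.03 m or angle between any of tape_roll, paint_tin, brush_jar, water_bottle, tub, painted_square, brayer's own z axis and vertical above 0.4 rad).
It also fails if it takes over 72 s, if anything falls off the work surface, if the arm or the gripper's body presses on something with over 40 N, if the wrist force passes 120 N, or if a joint passes its speed limit or range.

## Working session

There is one attempt and no reset: what is moved stays moved. The work goes in short steps, Python scripts to look and compute and a tool call to move; the robot and the scene stay as the last step left them, time stands still between calls to the robot, and variables do not carry over. Pictures are saved under pics/ and viewed, at most 10 in all, crops included, and the job is handed in when it is done.

Besides the shell and the picture viewer there is one more tool, called as name([rows], argument=value, ...), one row to a line, values as JSON. step_arm: Moves the arm, as the interface text tells. Scaled input: -1 to 1 covers 500 mm each way for a shift and 30 degrees each way for a turn. Its arguments: {"type":"object","properties":{"series":{"type":"array","items":{"type":"object","properties":{"grip":{"type":"number"},"x":{"type":"number","minimum":-1,"maximum":1},"y":{"type":"number","minimum":-1,"maximum":1},"z":{"type":"number","minimum":-1,"maximum":1},"ax":{"type":"number","minimum":-1,"maximum":1},"ay":{"type":"number","minimum":-1,"maximum":1},"az":{"type":"number","minimum":-1,"maximum":1}}}},"force":{"type":"number"}},"required":["series"]}

```bash
mkdir -p pics; python3 - <<'E'
from workcell import bot, imaging
import cv2,pickle
d={}
for n in("scene","side"):
    c=imaging.read_camera(n);d[n]=c;cv2.imwrite(f"pics/{n}0.png",c["img"][:,:,::-1]);print(n,c["fx"],c["cx"],c["cy"],c["R"].round(3).tolist(),c["t"])
pickle.dump(d,open("c0.pkl","wb"))
print(bot.read_state())
E
```

```text
scene 427.55645915180526 276.6303822962897 210.36096671825092 [[0.133, 0.991, 0.002], [0.812, -0.108, -0.574], [-0.569, 0.078, -0.819]] [-0.04773938 -0.30259043  2.02406475]
side 463.59119703213105 282.4311949435857 209.15264879164553 [[-0.92, -0.392, 0.017], [-0.226, 0.492, -0.841], [0.322, -0.777, -0.541]] [0.46036196 0.2791695  1.4785012 ]
{'time': 0.1, 'q': array([-1.23594727e+00,  2.64696524e-01,  1.60528142e+00,  2.20519538e-05,
        1.27370873e+00, -3.69000297e-02]), 'joint_vel': array([-0.00106057,  0.00027393, -0.00115259, -0.00114353, -0.00040041,
        0.00238809]), 'joint_torque': array([ 7.29242438e-04, -5.16706431e+01, -3.68590200e+01, -2.15271734e-05,
        6.28432972e-03,  1.97975503e-06]), 'tool_pos': array([ 0.2449707 , -0.62824396,  0.23005017]), 'tcp_rot': array([-3.08544235e+00, -5.80192148e-01,  4.55164179e-04]), 'wrist_force': array([-0.01131936,  0.12212021, -1.33201705]), 'torque': array([ 0.01004893,  0.01953451, -0.05948928]), 'grip_force': 0.0, 'width': 1.001948433769633}
```

View pics/scene0.png

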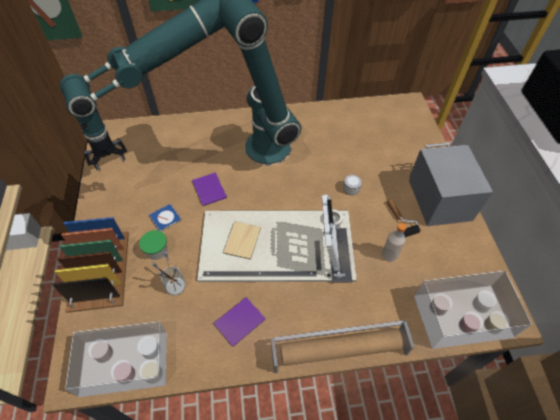

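View pics/side0.png

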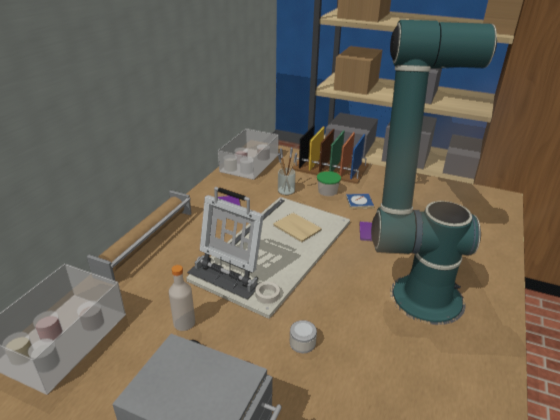

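Scene view: the white bed spans about (200,211)–(355,280), with the bare panel at (242,240). The side guide runs along the bottom edge at row ~273, the raised frame is at (332,235), and the tape roll sits at about (335,216). Press axes are roughly the world axes. Next I measure the bed and panel.

```bash
cat > h.py <<'E'
import numpy as np, cv2, pickle
def ray(c,uv,z):
    uv=np.atleast_2d(uv).astype(float)
    d=np.c_[(uv[:,0]-c["cx"])/c["fx"],(uv[:,1]-c["cy"])/c["fy"],np.ones(len(uv))]@c["R"]
    o=-c["R"].T@c["t"]
    return o+d*((z-o[2])/d[:,2])[:,None]
def proj(c,X):
    p=np.atleast_2d(X)@c["R"].T+c["t"]
    return np.c_[p[:,0]/p[:,2]*c["fx"]+c["cx"],p[:,1]/p[:,2]*c["fy"]+c["cy"]]
def blob(m,near):
    n,l,s,ce=cv2.connectedComponentsWithStats(m.astype(np.uint8))
    ok=[i for i in range(1,n) if s[i,4]>100]
    i=min(ok,key=lambda i:np.hypot(*(ce[i]-near)))
    return l==i,s[i],ce[i]
E
python3 - <<'E'
from h import *
d=pickle.load(open("c0.pkl","rb"));c=d["scene"];im=c["img"]
hsv=cv2.cvtColor(im,cv2.COLOR_RGB2HSV)
for p in[(242,240),(215,250),(210,220),(260,264),(255,273),(225,330),(190,250)]:print(p,hsv[p[1],p[0]])
H,S,V=[hsv[...,i].astype(int) for i in range(3)]
roi=np.zeros(H.shape,bool);roi[200:290,190:365]=1
m,s,ce=blob(roi&(S>75)&(V>150)&(H<30),(242,240));print("panel",s,ce)
cn=max(cv2.findContours(m.astype(np.uint8),0,1)[0],key=cv2.contourArea)
P=ray(c,cn[:,0],.030)[:,:2]
r=cv2.minAreaRect((P*1000).astype(np.float32));print(r)
m2,s,ce=blob(roi&(S<45)&(V>120),(230,225));print("bed",s,ce)
cn=np.vstack([k for k in cv2.findContours(m2.astype(np.uint8),0,1)[0]])
B=ray(c,cn[:,0],.018)[:,:2];print(cv2.minAreaRect((B*1000).astype(np.float32)))
g=(roi&(V<70));
ys,xs=np.nonzero(g);k=(ys>265)&(xs<315);G=ray(c,np.c_[xs[k],ys[k]],.024);v=np.polyfit(G[:,1],G[:,0],1);print("guide",v,G[:,1].min(),G[:,1].max())
o=im[195:300,185:370,::-1].copy();o=cv2.resize(o,None,fx=4.3,fy=4.3,interpolation=cv2.INTER_CUBIC);cv2.imwrite("pics/crop1.png",o)
E
```

```text
(242, 240) [ 18  83 211]
(215, 250) [ 33  13 218]
(210, 220) [ 26  18 214]
(260, 264) [ 26  19 216]
(255, 273) [150   3  92]
(225, 330) [142 113 144]
(190, 250) [ 15 105 165]
panel [225 223  32  35 679] [241.17231222 240.88954345]
((513.8651123046875, -159.3949432373047), (100.74488830566406, 141.28277587890625), 68.37468719482422)
bed [ 197  200  159   82 8296] [274.42743491 244.06545323]
((519.0663452148438, -23.18719482421875), (600.9520874023438, 374.6365661621094), 82.99356842041016)
guide [0.53114565 0.64049534] 0.09425340055345599 0.09800810132891358
```

View pics/crop1.png

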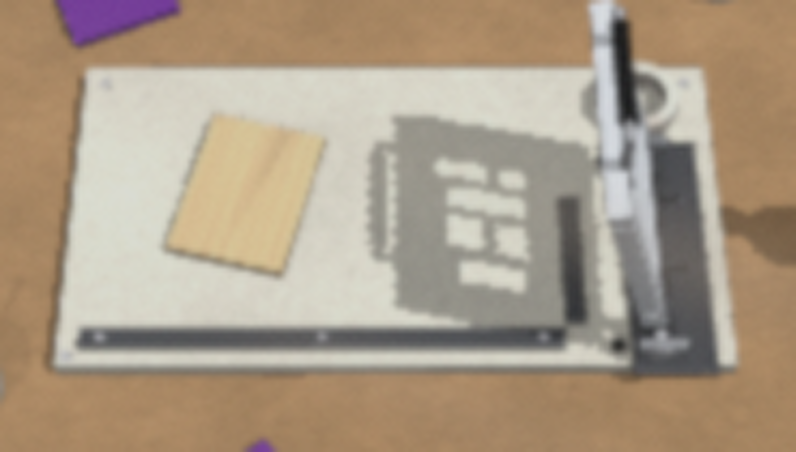

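The crop shows bed corners at TL(86,68), TR(704,70), BR(737,364), BL(55,366). The panel corners are (213,113), (326,135), (282,272), (166,247). The side guide's top edge runs from (80,327) to (563,330), and the end guide's left edge from (559,197) to (567,322). I convert these now.

```bash
python3 - <<'E'
from h import *
d=pickle.load(open("c0.pkl","rb"));c=d["scene"]
f=lambda p:np.array(p,float)/4.3+[185-.38,195-.38]
b=ray(c,f([(86,68),(704,70),(737,364),(55,364)]),.018)[:,:2]
print("bed",b.round(4).tolist(),b.mean(0))
for i in range(4):
    e=b[(i+1)%4]-b[i];print(np.hypot(*e),np.degrees(np.arctan2(e[1],e[0])))
g=ray(c,f([(80,327),(563,330),(559,197),(567,322)]),.024)[:,:2];print("guides",g.round(4).tolist(), np.degrees(np.arctan2(*(g[1]-g[0]))),np.degrees(np.arctan2(*(g[3]-g[2]))))
p=ray(c,f([(213,113),(326,135),(282,272),(166,247)]),.030)[:,:2];print("panel",p.round(4).tolist(),p.mean(0))
for i in range(4):
    e=p[(i+1)%4]-p[i];print(np.hypot(*e),np.degrees(np.arctan2(e[1],e[0])))
# fit press pose: bed corners in press frame
M=np.array([(-.16,-.3),(-.16,.3),(.16,.3),(.16,-.3),(.125,-.28),(.125,.15),(-.01,.15),(.12,.15)])
Q=np.r_[b,g];A=(M-M.mean(0)).T@(Q-Q.mean(0));th=np.arctan2(A[0,1]-A[1,0],A[0,0]+A[1,1]);R=np.array([[np.cos(th),-np.sin(th)],[np.sin(th),np.cos(th)]])
o=Q.mean(0)-R@M.mean(0);print("press",o,np.degrees(th));print("res mm",((Q-M@R.T-o)*1000).round(1).tolist())
print("panel in press",((p-o)@R*1000).round(1).tolist(),(p.mean(0)-o)@R)
E
```

```text
bed [[0.3458, -0.3024], [0.4274, 0.2934], [0.7384, 0.2502], [0.6595, -0.3411]] [ 0.54276    -0.02498218]
0.6013836329858396 82.19661867559618
0.3139880113334824 -7.912021008472822
0.5965522290759225 -97.6034217370824
0.3160978157436449 172.96512430478722
guides [[0.6294, -0.3175], [0.6887, 0.1043], [0.5539, 0.1259], [0.6814, 0.1093]] 7.995854022161105 97.43639344866239
panel [[0.4227, -0.1836], [0.4615, -0.0801], [0.6016, -0.1355], [0.5622, -0.2369]] [ 0.51198925 -0.15905774]
0.11056164315551867 69.42087841254022
0.15060255315649354 -21.581777500770183
0.10872627488145031 -111.21172790559928
0.14938117116781927 159.11657976869984
press [ 0.54311921 -0.02476853] -7.690656419534385
res mm [[1.3, -1.7], [2.7, -0.5], [-3.4, -0.9], [-2.1, 2.4], [-0.1, 1.5], [1.6, -2.8], [0.6, 0.7], [-0.7, 1.5]]
panel in press [[-98.1, -173.6], [-73.5, -65.8], [72.7, -102.0], [47.3, -207.7]] [-0.01287875 -0.13724724]
```

```bash
cat > plan.py <<'E'
import sys, numpy as np
from scipy.spatial.transform import Rotation as Ro
from workcell import bot
O=np.array([.5431,-.0248]);TH=np.radians(-7.7)
C,S=np.cos(TH),np.sin(TH);RP=np.array([[C,-S],[S,C]])
def goal(xp,yp,z,head):  # press mm, tcp z mm, tool-x heading in press deg
    s=bot.read_state();R=Ro.from_rotvec(s["tcp_rot"]);p=s["tool_pos"]
    w=np.r_[RP@np.array([xp,yp])/1000+O,z/1000]
    a=np.radians(head)+TH
    G=Ro.from_matrix(np.array([[np.cos(a),np.sin(a),0],[np.sin(a),-np.cos(a),0],[0,0,-1]]))
    print("at press",(RP.T@(p[:2]-O)*1000).round(1),"z",(p[2]*1000).round(1),"t",round(s["time"],2),"F",s["wrist_force"].round(1),"w",round(s["width"],3),"q6",s["q"][5].round(2))
    print("  shift",(R.inv().apply(w-p)/.5).round(4),"turn",((R.inv()*G).as_rotvec(degrees=True)/30).round(4))
if __name__=="__main__":
    for a in sys.argv[1:]: goal(*map(float,a.split(",")))
E
python3 plan.py -- 2>/dev/null; python3 plan.py " -130,-137,120,0"
```

```text
at press [-214.6 -637.9] z 230.1 t 0.1 F [-0.   0.1 -1.3] w 1.002 q6 -0.04
  shift [ 0.6337 -0.7938  0.2218] turn [-4.000e-03  8.000e-04  9.666e-01]
```

step_arm([
  {"x":0.634,"y":-0.794,"z":0.1,"ax":-0.004,"ay":0.001,"az":0.967,"grip":-0.41},
  {"x":0.634,"y":-0.794,"z":0.1,"ax":-0.004,"ay":0.001,"az":0.967,"grip":-0.41},
  {"x":0.634,"y":-0.794,"z":0.1,"ax":-0.004,"ay":0.001,"az":0.967,"grip":-0.41},
  {"x":0.634,"y":-0.794,"z":0.1,"ax":-0.004,"ay":0.001,"az":0.967,"grip":-0.41},
  {"x":0.634,"y":-0.794,"z":0.1,"ax":-0.004,"ay":0.001,"az":0.967,"grip":-0.41},
  {"x":0.634,"y":-0.794,"z":0.1,"ax":-0.004,"ay":0.001,"az":0.967,"grip":-0.41},
  {"x":0.634,"y":-0.794,"z":0.1,"ax":-0.004,"ay":0.001,"az":0.967,"grip":-0.41},
  {"x":0.634,"y":-0.794,"z":0.1,"ax":-0.004,"ay":0.001,"az":0.967,"grip":-0.41},
  {"x":0.634,"y":-0.794,"z":0.1,"ax":-0.004,"ay":0.001,"az":0.967,"grip":-0.41},
  {"x":0.634,"y":-0.794,"z":0.222,"ax":-0.004,"ay":0.001,"az":0.967,"grip":-0.41},
  {"x":0.634,"y":-0.794,"z":0.222,"ax":-0.004,"ay":0.001,"az":0.967,"grip":-0.41},
  {"x":0.634,"y":-0.794,"z":0.222,"ax":-0.004,"ay":0.001,"az":0.967,"grip":-0.41},
])

```text
time: 1.3
tool_pos: [0.3927, -0.1395, 0.1157]
tcp_rot: [-3.133, 0.205, 0.012]
wrist_force: [-1.4, 0.0, -1.8]
width: 0.707
grip_force: 0.0
```

```bash
python3 plan.py " -130,-137,40,0"; python3 - <<'E'
from workcell import imaging
import cv2,pickle
c=imaging.read_camera("wrist");pickle.dump(c,open("w1.pkl","wb"));cv2.imwrite("pics/w1.png",c["img"][:,:,::-1])
E
```

```text
at press [-133.7 -133.9] z 115.7 t 1.3 F [-1.4  0.  -1.8] w 0.707 q6 1.3
  shift [0.0086 0.0065 0.1512] turn [-0.0028  0.0153  0.0074]
```

View wrist.

View pics/w1.png

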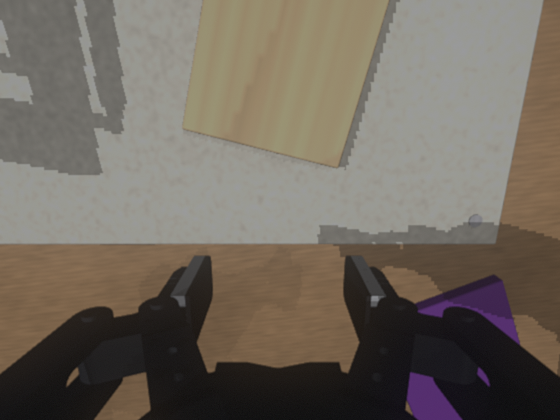

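step_arm([
  {"z":0.1},
  {"z":0.16},
  {"z":0.16},
  {"z":0.16},
])

```text
validation failed for argument at $.se...
```

```bash
python3 plan.py " -130,-137,25,0"
```

```text
at press [-132.  -135.7] z 117.8 t 1.35 F [ 0.3 -0.3 -0.1] w 0.704 q6 1.3
  shift [0.0048 0.0024 0.1856] turn [0.0008 0.009  0.0066]
```

The wrist view shows the panel's near edge from (185,130) to (340,166), ahead of the fingers at columns 190–370, with the bed edge at row 243. The fingers are positioned as planned. I resend the descent with every field filled in.

step_arm([
  {"x":0.005,"y":0.002,"z":0.1,"ax":0,"ay":0.009,"az":0.007,"grip":-0.41},
  {"x":0.005,"y":0.002,"z":0.186,"ax":0,"ay":0.009,"az":0.007,"grip":-0.41},
  {"x":0.005,"y":0.002,"z":0.186,"ax":0,"ay":0.009,"az":0.007,"grip":-0.41},
  {"x":0.005,"y":0.002,"z":0.186,"ax":0,"ay":0.009,"az":0.007,"grip":-0.41},
])

```text
time: 1.75
tool_pos: [0.3987, -0.1462, 0.028]
tcp_rot: [3.132, -0.219, 0.007]
wrist_force: [0.2, -0.3, 0.3]
width: 0.706
grip_force: 0.0
```

```bash
python3 plan.py " -130,-137,16,0"
```

```text
at press [-126.8 -139.7] z 28.0 t 1.75 F [ 0.2 -0.3  0.3] w 0.706 q6 1.3
  shift [-0.0066 -0.0054  0.0239] turn [ 0.0035 -0.0091 -0.0094]
```

step_arm([
  {"x":0,"y":0,"z":0.012,"ax":0,"ay":0,"az":0,"grip":-0.41},
  {"x":0,"y":0,"z":0.016,"ax":0,"ay":0,"az":0,"grip":-0.41},
  {"x":0,"y":0,"z":0.016,"ax":0,"ay":0,"az":0,"grip":-0.41},
])

```text
time: 2.05
tool_pos: [0.3999, -0.146, 0.0207]
tcp_rot: [3.131, -0.217, 0.013]
wrist_force: [-0.3, 0.5, -1.5]
width: 0.705
grip_force: 0.0
```

step_arm([
  {"x":0,"y":0,"z":0.004,"ax":0,"ay":0,"az":0,"grip":-0.41},
  {"x":0,"y":0,"z":0.004,"ax":0,"ay":0,"az":0,"grip":-0.41},
])

```text
time: 2.25
tool_pos: [0.399, -0.1455, 0.0177]
tcp_rot: [3.132, -0.217, 0.01]
wrist_force: [-0.3, 0.1, -0.1]
width: 0.704
grip_force: 0.0
```

step_arm([
  {"x":0,"y":0,"z":0.004,"ax":0,"ay":0,"az":0,"grip":-0.41},
  {"x":0,"y":0,"z":0.004,"ax":0,"ay":0,"az":0,"grip":-0.41},
])

```text
time: 2.45
tool_pos: [0.3986, -0.1452, 0.0151]
tcp_rot: [3.132, -0.217, 0.008]
wrist_force: [0.5, 0.5, -0.8]
width: 0.708
grip_force: 0.0
```

step_arm([
  {"x":0,"y":0,"z":0.004,"ax":0,"ay":0,"az":0,"grip":-0.41},
  {"x":0,"y":0,"z":0.004,"ax":0,"ay":0,"az":0,"grip":-0.41},
])

```text
time: 2.65
tool_pos: [0.3987, -0.1453, 0.0131]
tcp_rot: [3.132, -0.217, 0.008]
wrist_force: [-0.2, -0.5, -0.2]
width: 0.707
grip_force: 0.0
```

step_arm([
  {"x":0,"y":0,"z":0.004,"ax":0,"ay":0,"az":0,"grip":-0.41},
  {"x":0,"y":0,"z":0.004,"ax":0,"ay":0,"az":0,"grip":-0.41},
])

```text
time: 2.85
tool_pos: [0.3989, -0.1454, 0.0128]
tcp_rot: [3.132, -0.217, 0.007]
wrist_force: [-6.2, 2.6, 18.4]
width: 0.704
grip_force: 9.0
```

Bed contact came at TCP z ≈ 12.5 mm. I lift 5 mm, then push toward +x.

step_arm([
  {"x":0,"y":0,"z":-0.01,"ax":0,"ay":0,"az":0,"grip":-0.41},
  {"x":0.02,"y":0,"z":-0.01,"ax":0,"ay":0,"az":0,"grip":-0.41},
  {"x":0.04,"y":0,"z":-0.01,"ax":0,"ay":0,"az":0,"grip":-0.41},
  {"x":0.055,"y":0,"z":-0.01,"ax":0,"ay":0,"az":0,"grip":-0.41},
  {"x":0.07,"y":0,"z":-0.01,"ax":0,"ay":0,"az":0,"grip":-0.41},
  {"x":0.085,"y":0,"z":-0.01,"ax":0,"ay":0,"az":0,"grip":-0.41},
  {"x":0.1,"y":0,"z":-0.01,"ax":0,"ay":0,"az":0,"grip":-0.41},
  {"x":0.115,"y":0,"z":-0.01,"ax":0,"ay":0,"az":0,"grip":-0.41},
  {"x":0.13,"y":0,"z":-0.01,"ax":0,"ay":0,"az":0,"grip":-0.41},
  {"x":0.145,"y":0,"z":-0.01,"ax":0,"ay":0,"az":0,"grip":-0.41},
  {"x":0.16,"y":0,"z":-0.01,"ax":0,"ay":0,"az":0,"grip":-0.41},
  {"x":0.16,"y":0,"z":-0.01,"ax":0,"ay":0,"az":0,"grip":-0.41},
])

```text
time: 4.05
tool_pos: [0.4796, -0.1568, 0.0171]
tcp_rot: [3.131, -0.216, 0.011]
wrist_force: [-0.6, -0.7, 0.2]
width: 0.705
grip_force: 0.0
```

step_arm([
  {"x":0.006,"y":0,"z":0,"ax":0,"ay":0,"az":0,"grip":-0.41},
  {"x":0.012,"y":0,"z":0,"ax":0,"ay":0,"az":0,"grip":-0.41},
])

```text
time: 4.25
tool_pos: [0.4835, -0.157, 0.0167]
tcp_rot: [3.132, -0.217, 0.007]
wrist_force: [-1.6, 0.8, 1.8]
width: 0.706
grip_force: 0.8
```

```bash
cat > look.py <<'E'
from h import *
from workcell import imaging
import sys
C,S=np.cos(np.radians(-7.7)),np.sin(np.radians(-7.7));RP=np.array([[C,-S],[S,C]]);O=np.array([.5431,-.0248])
def panel(name="scene",view=None):
    c=imaging.read_camera(name);im=c["img"];hsv=cv2.cvtColor(im,cv2.COLOR_RGB2HSV)
    H,Sa,V=[hsv[...,i].astype(int) for i in range(3)]
    b=np.array([(-.15,-.29),(.15,-.29),(.15,.2),(-.15,.2)])@RP.T+O
    roi=cv2.fillPoly(np.zeros(H.shape,np.uint8),[proj(c,np.c_[b,np.full(4,.018)]).astype(np.int32)],1)>0
    m,s,ce=blob(roi&(Sa>60)&(V>80)&(H<30),proj(c,[[.55,-.05,.03]])[0])
    cn=max(cv2.findContours(m.astype(np.uint8),0,1)[0],key=cv2.contourArea)
    P=(ray(c,cn[:,0],.030)[:,:2]-O)@RP*1000
    print("panel press rect",cv2.minAreaRect(P.astype(np.float32)),"px",s)
    if view: cv2.imwrite(view,cv2.resize(im[s[1]-40:s[1]+s[3]+40,s[0]-60:s[0]+s[2]+60,::-1],None,fx=4,fy=4,interpolation=cv2.INTER_CUBIC))
panel(*sys.argv[1:])
E
python3 look.py; python3 plan.py " -36,-137,16,0"
```

```text
panel press rect ((49.03582000732422, -119.4054946899414), (105.79827880859375, 150.7417755126953), 89.34626007080078) px [232 236  29  35 915]
at press [ -40.5 -139.2] z 16.8 t 4.3 F [-0.2 -0.6 -0.7] w 0.703 q6 1.35
  shift [ 0.0091 -0.0043  0.0017] turn [ 0.0036 -0.0111 -0.0073]
```

step_arm([
  {"x":0.006,"y":0,"z":0,"ax":0,"ay":0,"az":0,"grip":-0.41},
  {"x":0.008,"y":0,"z":0,"ax":0,"ay":0,"az":0,"grip":-0.41},
])

```text
time: 4.5
tool_pos: [0.4867, -0.1576, 0.0165]
tcp_rot: [3.132, -0.216, 0.004]
wrist_force: [-5.9, 0.1, 5.9]
width: 0.707
grip_force: 3.2
```

step_arm([
  {"x":0.004,"y":0,"z":0,"ax":0,"ay":0,"az":0,"grip":-0.41},
  {"x":0.004,"y":0,"z":0,"ax":0,"ay":0,"az":0,"grip":-0.41},
])

```text
time: 4.7
tool_pos: [0.4867, -0.1574, 0.0162]
tcp_rot: [3.133, -0.216, -0.002]
wrist_force: [-9.3, 0.2, 8.0]
width: 0.707
grip_force: 4.7
```

step_arm([
  {"x":-0.04,"y":0,"z":0,"ax":0,"ay":0,"az":0,"grip":-0.41},
  {"x":-0.04,"y":0,"z":-0.08,"ax":0,"ay":0,"az":0,"grip":-0.41},
  {"x":-0.04,"y":0.03,"z":-0.16,"ax":0,"ay":0,"az":-0.25,"grip":-0.41},
  {"x":0.05,"y":0.09,"z":-0.16,"ax":0,"ay":0,"az":-0.5,"grip":-0.41},
  {"x":0.12,"y":0.132,"z":-0.16,"ax":0,"ay":0,"az":-0.75,"grip":-0.41},
  {"x":0.174,"y":0.132,"z":-0.16,"ax":0,"ay":0,"az":-1,"grip":-0.41},
  {"x":0.174,"y":0.132,"z":-0.16,"ax":0,"ay":0,"az":-1,"grip":-0.41},
])

```text
time: 5.4
tool_pos: [0.5708, -0.2371, 0.0986]
tcp_rot: [3.077, 0.602, 0.015]
wrist_force: [-0.9, -0.0, 0.4]
width: 0.706
grip_force: 0.0
```

step_arm([
  {"x":0,"y":0,"z":0,"ax":0,"ay":0,"az":-1,"grip":-0.41},
  {"x":0,"y":0,"z":0,"ax":0,"ay":0,"az":-1,"grip":-0.41},
  {"x":0,"y":0,"z":0,"ax":0,"ay":0,"az":-1,"grip":-0.41},
  {"x":0,"y":0,"z":0,"ax":0,"ay":0,"az":-1,"grip":-0.41},
  {"x":0,"y":0,"z":0,"ax":0,"ay":0,"az":-1,"grip":-0.41},
])

```text
time: 5.9
tool_pos: [0.566, -0.2347, 0.0971]
tcp_rot: [2.819, 1.376, 0.006]
wrist_force: [0.6, -0.2, 0.7]
width: 0.706
grip_force: 0.0
```

```bash
python3 plan.py "50,-210,40,90"; python3 look.py
```

```text
at press [  50.8 -205. ] z 97.1 t 5.9 F [ 0.6 -0.2  0.7] w 0.706 q6 0.23
  shift [-0.0096  0.0031  0.1143] turn [ 1.0700e-02  3.0000e-04 -1.0091e+00]
panel press rect ((51.72857666015625, -119.63401794433594), (146.21388244628906, 107.04020690917969), 0.007603873033076525) px [231 237  30  34 931]
```

step_arm([
  {"x":-0.01,"y":0.003,"z":0,"ax":0.01,"ay":0,"az":-1,"grip":-0.41},
  {"x":-0.01,"y":0.003,"z":0,"ax":0.01,"ay":0,"az":-1,"grip":-0.41},
  {"x":-0.01,"y":0.003,"z":0,"ax":0.01,"ay":0,"az":-1,"grip":-0.41},
  {"x":-0.01,"y":0.003,"z":0.06,"ax":0.01,"ay":0,"az":-1,"grip":-0.41},
  {"x":-0.01,"y":0.003,"z":0.12,"ax":0.01,"ay":0,"az":-1,"grip":-0.41},
  {"x":-0.01,"y":0.003,"z":0.12,"ax":0.01,"ay":0,"az":-1,"grip":-0.41},
  {"x":-0.01,"y":0.003,"z":0.12,"ax":0.01,"ay":0,"az":-1,"grip":-0.41},
])

```text
time: 6.65
tool_pos: [0.5642, -0.2398, 0.037]
tcp_rot: [-2.37, -2.06, 0.001]
wrist_force: [0.3, -0.2, -0.1]
width: 0.705
grip_force: 0.0
```

```bash
python3 plan.py "50,-210,16.5,90"
```

```text
at press [  49.7 -210.2] z 37.0 t 6.65 F [ 0.3 -0.2 -0.1] w 0.705 q6 -0.3
  shift [0.0005 0.0007 0.0409] turn [-0.0023 -0.0002 -0.0101]
```

step_arm([
  {"x":0,"y":0,"z":0.041,"ax":0,"ay":0,"az":-0.01,"grip":-0.41},
  {"x":0,"y":0,"z":0.041,"ax":0,"ay":0,"az":-0.01,"grip":-0.41},
  {"x":0,"y":0,"z":0.041,"ax":0,"ay":0,"az":-0.01,"grip":-0.41},
])

```text
time: 6.95
tool_pos: [0.5656, -0.2404, 0.0182]
tcp_rot: [2.363, 2.067, 0.001]
wrist_force: [0.1, 0.1, 0.5]
width: 0.706
grip_force: 0.0
```

step_arm([
  {"x":0.02,"y":0,"z":0,"ax":0,"ay":0,"az":0,"grip":-0.41},
  {"x":0.04,"y":0,"z":0,"ax":0,"ay":0,"az":0,"grip":-0.41},
  {"x":0.055,"y":0,"z":0,"ax":0,"ay":0,"az":0,"grip":-0.41},
  {"x":0.07,"y":0,"z":0,"ax":0,"ay":0,"az":0,"grip":-0.41},
  {"x":0.09,"y":0,"z":0,"ax":0,"ay":0,"az":0,"grip":-0.41},
  {"x":0.11,"y":0,"z":0,"ax":0,"ay":0,"az":0,"grip":-0.41},
  {"x":0.13,"y":0,"z":0,"ax":0,"ay":0,"az":0,"grip":-0.41},
  {"x":0.15,"y":0,"z":0,"ax":0,"ay":0,"az":0,"grip":-0.41},
])

```text
time: 7.75
tool_pos: [0.575, -0.165, 0.0168]
tcp_rot: [2.363, 2.069, -0.0]
wrist_force: [0.2, -2.1, 1.8]
width: 0.706
grip_force: 0.9
```

```bash
python3 plan.py "50,29,16.5,90"; python3 look.py
```

```text
at press [  50.4 -134.7] z 16.8 t 7.75 F [ 0.2 -2.1  1.8] w 0.706 q6 -0.19
  shift [ 3.273e-01 -3.000e-04  5.000e-04] turn [0.0011 0.001  0.0028]
panel press rect ((51.67106628417969, -68.95899963378906), (146.3797149658203, 109.47671508789062), 0.31629693508148193) px [245 237  29  34 943]
```

step_arm([
  {"x":0.025,"y":0,"z":0,"ax":0,"ay":0,"az":0,"grip":-0.41},
  {"x":0.05,"y":0,"z":0,"ax":0,"ay":0,"az":0,"grip":-0.41},
  {"x":0.075,"y":0,"z":0,"ax":0,"ay":0,"az":0,"grip":-0.41},
  {"x":0.1,"y":0,"z":0,"ax":0,"ay":0,"az":0,"grip":-0.41},
  {"x":0.125,"y":0,"z":0,"ax":0,"ay":0,"az":0,"grip":-0.41},
  {"x":0.15,"y":0,"z":0,"ax":0,"ay":0,"az":0,"grip":-0.41},
  {"x":0.175,"y":0,"z":0,"ax":0,"ay":0,"az":0,"grip":-0.41},
  {"x":0.2,"y":0,"z":0,"ax":0,"ay":0,"az":0,"grip":-0.41},
  {"x":0.225,"y":0,"z":0,"ax":0,"ay":0,"az":0,"grip":-0.41},
  {"x":0.25,"y":0,"z":0,"ax":0,"ay":0,"az":0,"grip":-0.41},
  {"x":0.275,"y":0,"z":0,"ax":0,"ay":0,"az":0,"grip":-0.41},
  {"x":0.3,"y":0,"z":0,"ax":0,"ay":0,"az":0,"grip":-0.41},
])

```text
time: 9.0
tool_pos: [0.595, -0.0162, 0.0168]
tcp_rot: [2.363, 2.068, 0.0]
wrist_force: [-0.1, -0.5, -0.5]
width: 0.707
grip_force: 0.3
```

step_arm([
  {"x":0.006,"y":0,"z":0,"ax":0,"ay":0,"az":0,"grip":-0.41},
  {"x":0.012,"y":0,"z":0,"ax":0,"ay":0,"az":0,"grip":-0.41},
  {"x":0.016,"y":0,"z":0,"ax":0,"ay":0,"az":0,"grip":-0.41},
  {"x":0.016,"y":0,"z":0,"ax":0,"ay":0,"az":0,"grip":-0.41},
])

```text
time: 9.4
tool_pos: [0.596, -0.0093, 0.0169]
tcp_rot: [2.364, 2.068, 0.0]
wrist_force: [0.5, -0.4, -0.1]
width: 0.708
grip_force: 0.0
```

```bash
python3 plan.py "50,29,16.5,90"; python3 look.py scene pics/p2.png
```

```text
at press [50.3 22.5] z 16.9 t 9.4 F [ 0.5 -0.4 -0.1] w 0.708 q6 0.08
  shift [ 0.0131 -0.0006  0.0007] turn [0.0015 0.0006 0.0022]
panel press rect ((51.340538024902344, 90.07786560058594), (146.10052490234375, 108.77423858642578), 0.09983188658952713) px [286 237  29  34 871]
```

View pics/p2.png

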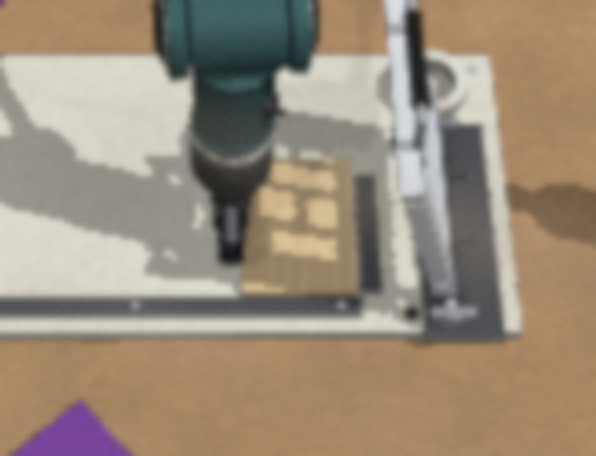

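The crop shows the panel, (245,160)–(357,295), against the side guide. It stops a few mm short of the end guide at column 360. I creep further until the force rises.

step_arm([
  {"x":0.004,"y":0,"z":0,"ax":0,"ay":0,"az":0,"grip":-0.41},
  {"x":0.008,"y":0,"z":0,"ax":0,"ay":0,"az":0,"grip":-0.41},
  {"x":0.008,"y":0,"z":0,"ax":0,"ay":0,"az":0,"grip":-0.41},
])

```text
time: 9.75
tool_pos: [0.5965, -0.0056, 0.0168]
tcp_rot: [2.363, 2.068, -0.0]
wrist_force: [-0.5, -1.8, -0.5]
width: 0.708
grip_force: 1.0
```

step_arm([
  {"x":0.004,"y":0,"z":0,"ax":0,"ay":0,"az":0,"grip":-0.41},
  {"x":0.004,"y":0,"z":0,"ax":0,"ay":0,"az":0,"grip":-0.41},
])

```text
time: 9.95
tool_pos: [0.5968, -0.0054, 0.0169]
tcp_rot: [2.36, 2.068, -0.003]
wrist_force: [0.6, -9.6, -0.1]
width: 0.708
grip_force: 4.4
```

step_arm([
  {"x":0.003,"y":0,"z":0,"ax":0,"ay":0,"az":0,"grip":-0.41},
  {"x":0.003,"y":0,"z":0,"ax":0,"ay":0,"az":0,"grip":-0.41},
])

```text
time: 10.15
tool_pos: [0.5968, -0.0053, 0.0169]
tcp_rot: [2.359, 2.068, -0.006]
wrist_force: [-1.8, -13.6, 0.7]
width: 0.704
grip_force: 6.9
```

step_arm([
  {"x":-0.04,"y":0,"z":0,"ax":0,"ay":0,"az":0,"grip":-0.41},
  {"x":-0.1,"y":0,"z":0,"ax":0,"ay":0,"az":0,"grip":-0.41},
  {"x":-0.12,"y":0,"z":-0.09,"ax":0,"ay":0,"az":0,"grip":-0.41},
  {"x":-0.12,"y":0,"z":-0.18,"ax":0,"ay":0,"az":0.25,"grip":-1},
  {"x":-0.12,"y":0,"z":-0.27,"ax":0,"ay":0,"az":0.5,"grip":-1},
  {"x":-0.12,"y":0,"z":-0.36,"ax":0,"ay":0,"az":0.75,"grip":-1},
  {"x":-0.12,"y":0,"z":-0.45,"ax":0,"ay":0,"az":1,"grip":-1},
  {"x":-0.12,"y":0,"z":-0.54,"ax":0,"ay":0,"az":1,"grip":-1},
  {"x":-0.12,"y":0,"z":-0.63,"ax":0,"ay":0,"az":1,"grip":-1},
  {"x":-0.12,"y":0,"z":-0.7,"ax":0,"ay":0,"az":1,"grip":-1},
  {"x":-0.12,"y":0,"z":-0.7,"ax":0,"ay":0,"az":1,"grip":-1},
])

```text
time: 11.25
tool_pos: [0.5914, -0.0611, 0.3747]
tcp_rot: [2.812, 1.384, 0.017]
wrist_force: [-0.3, -0.0, 0.1]
width: 0.999
grip_force: 0.0
```

step_arm([
  {"x":0,"y":0,"z":0,"ax":0,"ay":0,"az":1,"grip":-1},
  {"x":0,"y":0,"z":0,"ax":0,"ay":0,"az":1,"grip":-1},
  {"x":0,"y":0,"z":0,"ax":0,"ay":0,"az":1,"grip":-1},
  {"x":0,"y":0,"z":0,"ax":0,"ay":0,"az":1,"grip":-1},
])

```text
time: 11.65
tool_pos: [0.5883, -0.0607, 0.3655]
tcp_rot: [-3.083, -0.602, 0.001]
wrist_force: [1.0, 0.3, -0.2]
width: 0.999
grip_force: 0.0
```

```bash
python3 plan.py "50,177,360,0"; python3 look.py; python3 - <<'E'
from h import *
from workcell import imaging
d={}
for n in("scene","side"):
    c=imaging.read_camera(n);d[n]=c
    RP=np.array([[.991,.134],[-.134,.991]]);b=RP@[.05,.177]+[.5431,-.0248]
    u=proj(c,[[*b,.308]])[0];print(n,u)
    x,y=u.astype(int);im=c["img"][max(y-60,0):y+60,max(x-60,0):x+60,::-1].copy()
    d[n+"o"]=cv2.resize(im,(400,400),interpolation=cv2.INTER_CUBIC)
cv2.imwrite("pics/bar.png",np.hstack([d["sceneo"],d["sideo"]]))
d.pop("sceneo");d.pop("sideo");pickle.dump(d,open("c1.pkl","wb"))
E
```

```text
at press [ 49.6 -29.5] z 365.5 t 11.65 F [ 1.   0.3 -0.2] w 0.999 q6 1.04
  shift [ 0.206  -0.3579  0.0111] turn [-8.000e-04  1.800e-03  9.939e-01]
panel press rect ((51.342079162597656, 95.0975341796875), (146.10142517089844, 109.97468566894531), 0.11218597739934921) px [287 237  30  34 945]
scene [329.67705259 211.91344889]
side [230.18401017 193.16473042]
```

View pics/bar.png

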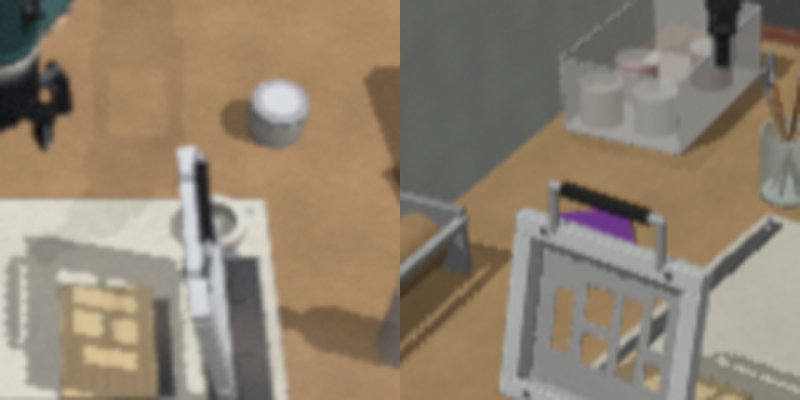

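The panel reads (51.3, 95.1), square. The grip bar shows at crop (203,200) in the scene view and (208,201) in the side view, which matches the predicted (200,200). Next I move above it.

step_arm([
  {"x":0.05,"y":-0.08,"z":0,"ax":0,"ay":0,"az":0.25,"grip":-1},
  {"x":0.1,"y":-0.16,"z":0,"ax":0,"ay":0,"az":0.5,"grip":-1},
  {"x":0.15,"y":-0.25,"z":0,"ax":0,"ay":0,"az":0.75,"grip":-1},
  {"x":0.206,"y":-0.358,"z":0,"ax":0,"ay":0.002,"az":0.994,"grip":-1},
  {"x":0.206,"y":-0.358,"z":0,"ax":0,"ay":0.002,"az":0.994,"grip":-1},
  {"x":0.206,"y":-0.358,"z":0,"ax":0,"ay":0.002,"az":0.994,"grip":-1},
  {"x":0.206,"y":-0.358,"z":0,"ax":0,"ay":0.002,"az":0.994,"grip":-1},
])

```text
time: 12.5
tool_pos: [0.6156, 0.1428, 0.3663]
tcp_rot: [3.134, -0.2, 0.002]
wrist_force: [0.3, 0.5, -0.1]
width: 1.002
grip_force: 0.0
```

```bash
python3 plan.py "50,177,289,0"; python3 - <<'E'
from workcell import imaging
import cv2
c=imaging.read_camera("wrist");cv2.imwrite("pics/w2.png",c["img"][:,:,::-1])
E
```

```text
at press [ 49.4 175.8] z 366.3 t 12.5 F [ 0.3  0.5 -0.1] w 1.002 q6 1.89
  shift [ 0.001  -0.0025  0.1546] turn [ 0.0029 -0.0022  0.0126]
```

View pics/w2.png

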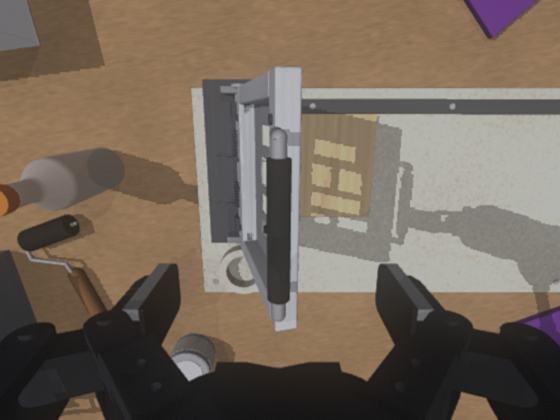

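The wrist view shows the bar (col ~279) centred between the fingers (cols 165/395). I descend and grip.

step_arm([
  {"x":0,"y":-0.002,"z":0.07,"ax":0,"ay":0,"az":0.012,"grip":-1},
  {"x":0,"y":-0.002,"z":0.12,"ax":0,"ay":0,"az":0.012,"grip":-1},
  {"x":0,"y":-0.002,"z":0.155,"ax":0,"ay":0,"az":0.012,"grip":-1},
  {"x":0,"y":-0.002,"z":0.155,"ax":0,"ay":0,"az":0.012,"grip":-1},
  {"x":0,"y":-0.002,"z":0.155,"ax":0,"ay":0,"az":0.012,"grip":-1},
])

```text
time: 13.05
tool_pos: [0.6162, 0.143, 0.2896]
tcp_rot: [3.133, -0.216, 0.002]
wrist_force: [0.4, -0.5, 0.0]
width: 1.001
grip_force: 0.0
```

step_arm([
  {"x":0,"y":0,"z":0,"ax":0,"ay":0,"az":0,"grip":1},
  {"x":0,"y":0,"z":0,"ax":0,"ay":0,"az":0,"grip":1},
  {"x":0,"y":0,"z":0,"ax":0,"ay":0,"az":0,"grip":1},
  {"x":0,"y":0,"z":0,"ax":0,"ay":0,"az":0,"grip":1},
  {"x":0,"y":0,"z":0,"ax":0,"ay":0,"az":0,"grip":1},
  {"x":0,"y":0,"z":0,"ax":0,"ay":0,"az":0,"grip":1},
  {"x":0,"y":0,"z":0,"ax":0,"ay":0,"az":0,"grip":1},
  {"x":0,"y":0,"z":0,"ax":0,"ay":0,"az":0,"grip":1},
], force=50)

```text
time: 13.85
tool_pos: [0.6159, 0.1426, 0.2897]
tcp_rot: [3.13, -0.213, 0.003]
wrist_force: [-1.1, -6.7, 1.8]
width: 0.17
grip_force: 48.6
```

```bash
python3 plan.py "50,177,289,0"; python3 - <<'E'
import numpy as np
# arc: tool y = -press y, tool z = down; shifts from raised
r=np.hypot(.27,.018);a0=np.radians(75)+np.arctan2(.018,.27)
for f in np.radians(np.r_[75:-.1:-3.75]):
    a=f+np.arctan2(.018,.27)
    print(round(75-np.degrees(f),1),"y",round(r*(np.cos(a)-np.cos(a0))/.5,3),"z",round(r*(np.sin(a0)-np.sin(a))/.5,3))
E
```

```text
at press [ 49.8 175.6] z 289.7 t 13.85 F [-1.1 -6.7  1.8] w 0.17 q6 1.9
  shift [ 0.0005 -0.0027  0.0014] turn [ 0.0077 -0.0039 -0.0033]
0.0 y 0.0 z 0.0
3.8 y 0.034 z 0.008
7.5 y 0.068 z 0.018
11.2 y 0.102 z 0.031
15.0 y 0.134 z 0.045
18.8 y 0.165 z 0.062
22.5 y 0.195 z 0.081
26.2 y 0.224 z 0.101
30.0 y 0.251 z 0.124
33.8 y 0.277 z 0.148
37.5 y 0.302 z 0.174
41.2 y 0.324 z 0.201
45.0 y 0.345 z 0.23
48.8 y 0.363 z 0.26
52.5 y 0.38 z 0.291
56.2 y 0.395 z 0.323
60.0 y 0.407 z 0.356
63.8 y 0.418 z 0.39
67.5 y 0.426 z 0.425
71.2 y 0.432 z 0.46
75.0 y 0.435 z 0.495
```

step_arm([
  {"x":0,"y":0.034,"z":0.008,"ax":0,"ay":0,"az":0,"grip":1},
  {"x":0,"y":0.068,"z":0.018,"ax":0,"ay":0,"az":0,"grip":1},
  {"x":0,"y":0.102,"z":0.031,"ax":0,"ay":0,"az":0,"grip":1},
  {"x":0,"y":0.134,"z":0.045,"ax":0,"ay":0,"az":0,"grip":1},
  {"x":0,"y":0.165,"z":0.062,"ax":0,"ay":0,"az":0,"grip":1},
  {"x":0,"y":0.195,"z":0.081,"ax":0,"ay":0,"az":0,"grip":1},
  {"x":0,"y":0.224,"z":0.101,"ax":0,"ay":0,"az":0,"grip":1},
  {"x":0,"y":0.251,"z":0.124,"ax":0,"ay":0,"az":0,"grip":1},
  {"x":0,"y":0.277,"z":0.148,"ax":0,"ay":0,"az":0,"grip":1},
  {"x":0,"y":0.302,"z":0.174,"ax":0,"ay":0,"az":0,"grip":1},
  {"x":0,"y":0.324,"z":0.201,"ax":0,"ay":0,"az":0,"grip":1},
  {"x":0,"y":0.324,"z":0.201,"ax":0,"ay":0,"az":0,"grip":1},
])

```text
time: 15.05
tool_pos: [0.595, -0.0189, 0.189]
tcp_rot: [3.132, -0.215, 0.008]
wrist_force: [0.7, -0.2, 9.1]
width: 0.169
grip_force: 49.5
```

```bash
python3 plan.py "50,15,189,0"; python3 look.py
```

```text
at press [50.6 12.8] z 189.0 t 15.05 F [ 0.7 -0.2  9.1] w 0.169 q6 1.64
  shift [-0.0013 -0.0045 -0.0001] turn [ 0.0039 -0.0097 -0.0055]
panel press rect ((105.19490051269531, 90.17278289794922), (38.39174270629883, 94.5785140991211), 0.09973086416721344) px [288 261  26  10 146]
```

step_arm([
  {"x":0,"y":0.021,"z":0.029,"ax":0,"ay":0,"az":0,"grip":1},
  {"x":0,"y":0.039,"z":0.059,"ax":0,"ay":0,"az":0,"grip":1},
  {"x":0,"y":0.056,"z":0.09,"ax":0,"ay":0,"az":0,"grip":1},
  {"x":0,"y":0.071,"z":0.122,"ax":0,"ay":0,"az":0,"grip":1},
  {"x":0,"y":0.083,"z":0.155,"ax":0,"ay":0,"az":0,"grip":1},
  {"x":0,"y":0.094,"z":0.189,"ax":0,"ay":0,"az":0,"grip":1},
  {"x":0,"y":0.102,"z":0.224,"ax":0,"ay":0,"az":0,"grip":1},
  {"x":0,"y":0.108,"z":0.259,"ax":0,"ay":0,"az":0,"grip":1},
  {"x":0,"y":0.11,"z":0.28,"ax":0,"ay":0,"az":0,"grip":1},
  {"x":0,"y":0.111,"z":0.29,"ax":0,"ay":0,"az":0,"grip":1},
  {"x":0,"y":0.111,"z":0.292,"ax":0,"ay":0,"az":0,"grip":1},
  {"x":0,"y":0.111,"z":0.292,"ax":0,"ay":0,"az":0,"grip":1},
])

```text
time: 16.3
tool_pos: [0.5879, -0.0737, 0.0445]
tcp_rot: [3.131, -0.213, 0.007]
wrist_force: [-1.9, -4.6, 11.0]
width: 0.171
grip_force: 49.7
```

step_arm([
  {"x":0,"y":0,"z":0.004,"ax":0,"ay":0,"az":0,"grip":1},
  {"x":0,"y":0,"z":0.004,"ax":0,"ay":0,"az":0,"grip":1},
])

```text
time: 16.5
tool_pos: [0.5879, -0.0739, 0.0426]
tcp_rot: [3.131, -0.213, 0.007]
wrist_force: [-2.9, -5.3, 10.4]
width: 0.169
grip_force: 49.7
```

step_arm([
  {"x":0,"y":0,"z":0.004,"ax":0,"ay":0,"az":0,"grip":1},
  {"x":0,"y":0,"z":0.004,"ax":0,"ay":0,"az":0,"grip":1},
])

```text
time: 16.7
tool_pos: [0.5879, -0.0739, 0.0416]
tcp_rot: [3.131, -0.212, 0.007]
wrist_force: [-5.0, -3.8, 16.6]
width: 0.166
grip_force: 50.4
```

step_arm([
  {"x":0,"y":0,"z":0.003,"ax":0,"ay":0,"az":0,"grip":1},
  {"x":0,"y":0,"z":0.003,"ax":0,"ay":0,"az":0,"grip":1},
  {"x":0,"y":0,"z":0.003,"ax":0,"ay":0,"az":0,"grip":1},
  {"x":0,"y":0,"z":0.003,"ax":0,"ay":0,"az":0,"grip":1},
])

```text
time: 17.1
tool_pos: [0.588, -0.074, 0.0412]
tcp_rot: [3.131, -0.213, 0.007]
wrist_force: [-7.6, -3.9, 21.7]
width: 0.168
grip_force: 51.0
```

```bash
python3 - <<'E'
from workcell import imaging
import cv2,numpy as np
o=[]
for n,(x,y) in(("scene",(290,245)),("side",(250,240))):
    c=imaging.read_camera(n);o.append(cv2.resize(c["img"][y-60:y+60,x-60:x+60,::-1],(400,400),interpolation=cv2.INTER_CUBIC))
cv2.imwrite("pics/end.png",np.hstack(o))
E
```

```text
(no output)
```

View pics/end.png

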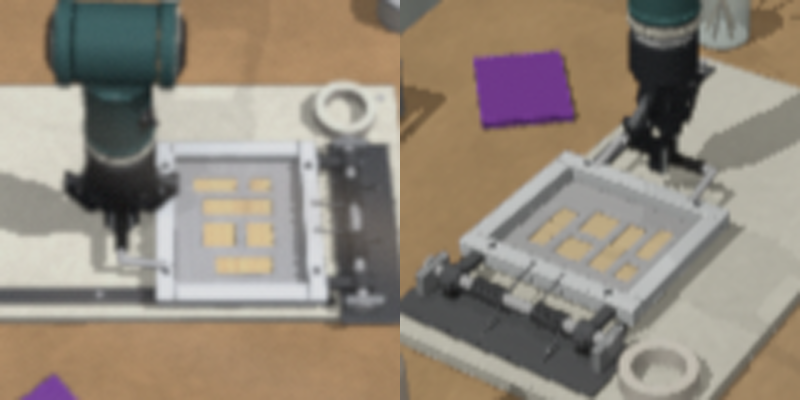

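Both views show the frame level over the panel, with wood visible through every cut-out, and the gripper still holding the bar. I hand the job in.

```bash
python3 -c "
from workcell import bot
print(bot.finish_job())"
```

```text
the job is handed in; nothing more can be done
None
```

I slid the panel into the corner of both guides and swung the stencil frame down to its stop. The gripper is still holding it there by the grip bar (about 51 N grip, about 22 N downward push), and the job is handed in; no verdict came back.

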